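Set the mitre sled's dial to 30 degrees and clamp it

ROBOT

A 6-joint arm with a two-finger parallel gripper is mounted at the origin on the work surface. World frame = base frame: x ahead of the robot, y to its left, z up, the work surface at z = 0. Lengths are in m, angles in rad, forces in N, time in s.
With the tool pointing down it reaches from about 0.425 to 0.925 m from the base axis. Payload 12.5 kg.
Tool frame: the origin (TCP) lies on the centre line of the jaws, within the pads' length; the fingertips stand ahead of it and the grasp point (between the pads) lies 8 mm behind it (nose_length is the x of the fingertips in the tool frame, in m); x points along the fingers, z is the direction in which the jaws open and shut, and the axes are right-handed (so a half turn about x gives the same grasp; the last joint's range is limited). The gripper opens to 85 mm and grips with 20 to 120 N. Pads are 22 mm wide; open, the fingers measure 114 mm over their backs; the gripper's body (76 mm by 85 mm) begins 54 mm behind the grasp point. The pads swing forward as they close: fully open they stand 13 mm farther back than shut.
Start: joints at [1.173, 0.491, 1.559, -0, 1.092, -0.106], TCP at [0.18, 0.599, 0.242] pointing down, gripper open.
Joint ranges: [-3.1, 3.1], [-0.84, 2.19], [0.05, 2.79], [-1.13, 4.28], [0.06, 2.93], [-2.69, 2.69]. Speed limits (rad/s): [2.22, 2.22, 2.79, 3.14, 3.14, 3.14].

INTERFACE

Orientations are given as a 3x3 rotation matrix whose columns are the frame's x, y, z axes.
In Python, from workcell import * gives the robot as it stands. The module is installed in compiled form; this text tells all that it offers.
- The arm moves only by the tool play_rows, never from a script. Its argument "plan" is a list of rows, each a list of 4 numbers: the shift along the tool's x, y, z in m, then the turn about the tool's x in rad. A call has 1 to 12 rows; each row is the pose to reach, as a shift and turn from the pose commanded when the call began, along the tool's axes at that moment; what a row does not reach only later rows make up. A row lasts 1/12 s, in which the tool goes at most 41.7 mm and 7.16 degrees, less where a joint would pass 70% of its speed; a pose out of reach is approached as far as the arm can. A call with a gripper value outside its range is refused whole. "hand" is the closure, from 0 (fully open) to 1 (shut), set as the call begins (left out, the last holds). The fingers move at their own pace and stop on an object; the grip force is fixed at half the most. Time passes only in rows, so rows that repeat a pose let the fingers close. It gives the time, the measured TCP pose, the force and the opening at its end, in the units of the state.
- get_state(): the state, without advancing time (a new reading comes with each control period).
- snapshot(name): name is "scene" or "top" or "wrist"; returns a dict with "color" (420x560x3 uint8, blue, green, red), "mtx" (3x3 intrinsics, pixels), "rvec" (rotation vector, rad) and "tvec" (3), from world to camera coordinates, as OpenCV has them. Camera axes: x right, y down, z forward; pixel columns grow to the right and rows downward; lengths in m; the calibration is good to about 2 mm. A picture is of the moment at which its call begins. There is no depth.
- sign_off(): hands the job in, once; it reports no verdict.
The state is a dict: "clock": time; "joints": joint angles; "qvel": joint speeds; "effort": joint torques, N m; "eef_pos": TCP position; "tcp_rot": TCP orientation; "contact_force": force on the tool from outside, world axes, zero at the start; "moment": the same for the moment, N m; "finger_gap": finger opening in m.
Only numpy, scipy, OpenCV 4.12 (cv2) and the standard library are available. Lean on these libraries where they do the work, as an engineer would, in place of code of your own. Each camera call takes 0.05 s, during which the arm holds its last target. There are 200 camera calls.

TASK

Set the mitre sled for the next cut: with a fingertip, push its fence round so that the dial turns until the white index line lines up with the 30 degree line left of zero (the second long line from the zero line, zero being the long line by the bold white tick, left as seen from the robot). Then push the clamp lever clockwise, seen from above, all the way to its stop and leave the setting as it is. Push gently, do not pinch or lift anything, and leave the sled and everything on it and around it where they lie.

Things in the scene. Friction and masses are not known exactly. Their poses are not given: they have to be found in the camera images.
- sled: Mitre sled lying loose on the bench, 5 kg: dark ply board on two runners, top 21.5 mm above the bench, from x -130 to +190 mm, y -165 to +205 mm. Origin: the dial's pivot axis, at bench height. x points away from the operator's (robot's) side, y left, z up. Fixed round the pivot: a pale round scale plate, 104 mm radius, 4 mm thick, black radial lines on its -x half.
- dial (a joint): Dial angle, rad, positive clockwise from above; 0 = index on the zero line, +0.5236 = index on the 30 degree line on the left; stops at -1.05 and +1.05. The dial is a black disc, 78 mm radius, top 28.5 mm above the bench, with a white radial index line; it carries the fence. About 0.3 N m of friction (3 N at the fence's ends); it stays where it is left.
- index_tip (a point): Outer end of the white index line at the dial's rim, 77.5 mm from the pivot axis, 28.5 mm above the bench; turns with the dial.
- line_30 (a point): Inner end of the target line: 30 degrees left of zero, the second long line from it; 81.5 mm from the pivot axis, fixed to the sled. Aligned, the index tip lies 4 mm inward of it on the same radius.
- line_0 (a point): Inner end of the zero line, 81.5 mm from the pivot axis towards the sled's -x. Outside the plate a bold white tick on the board marks it. The scale runs 60 degrees to either side of it: long lines (22 mm) every 15 degrees, short ones (11 mm) every 5.
- fence_left (a point): On the fence: straight aluminium bar 22 mm thick, 320 mm long, 28.5 to 68.5 mm above the bench. The point is on its near (operator's) face, mid height, 110 mm left of the pivot along the fence. x axis: square to the face, into the fence (the sled's x at dial angle 0); y axis: along the fence, which goes on 60 mm to the left. Pushing here along +x turns the dial positive.
- fence_right (a point): The same on the right half, 110 mm right of the pivot along the fence, which goes on 40 mm. Pushing here along +x turns the dial negative. The near face passes 28 mm in front (+x) of the pivot axis, square to the index line. A black flip stop on the fence, 85 mm right of the pivot, rises to 83 mm above the bench.
- clamp (a joint): Clamp lever angle, rad, about the dial's pivot axis, positive clockwise from above; 0 = fully open, the lever pointing 30 degrees right of the zero line; 1.57 = home at its stop, pointing 60 degrees left of it. Light friction (1 N at the grip); it stays where it is left, and turning it does not move the dial.
- lever_knob (a point): Middle of the lever's black round grip, 52 mm from the pivot axis, 75 mm above the bench; x axis outward along the lever. The grip is 17 mm thick, 34 to 68 mm from the axis; below it the space is free down to the disc, but for the hub (21 mm radius) on the axis. The lever's hub tops out 75 mm above the bench.
- pencil: Flat red carpenter's pencil, 165 x 13 x 8 mm, lying along the far edge of the sled, on the left; leave it.
- offcut: Pale wood offcut 30 x 46 x 22 mm, on the near right corner of the sled; leave it.
- try_square: Try square, wood stock 100 mm, steel blade 110 mm, on the bench to the right; leave it.
- tape: Black tape measure, 70 x 66 x 38 mm, on the bench to the left; leave it.
- chisel: Wood chisel, 260 mm long, on the bench to the right; leave it.
- glue: White glue bottle, 62 mm across, 190 mm tall, on the bench to the left; leave it.
- block_plane: Small steel block plane, 160 x 50 mm, 64 mm tall, on the bench to the left; leave it.

How it is judged:
On the way, in this order (a step that is already met when the one before it is completed fails the run):
1. the dial's index line stands on the 30 degree line (within 0.03 rad) while the clamp lever is still open (value of joint dial between 0.4936 and 0.5536 rad and value of joint clamp below 1 rad), for 0.3 s.
2. the clamp lever is pushed home with the dial still on the line (value of joint clamp above 1.47 rad and value of joint dial between 0.4936 and 0.5536 rad), for 0.2 s.
At the end, for the whole second after the job is handed in: The index line stands on the 30 degree line within 0.03 rad (1.7 degrees), the clamp lever is at its stop (within 0.1 rad), the sled is at rest within 12 mm of where it lay (all of step 2 and linear speed of sled below 0.01 m/s and distance of sled from where it was at the start of the episode below 0.012 m); the robot touches nothing.
It fails at once if the sled is lifted, tipped or shoved out of place (12 mm) (distance of sled from where it was at the start of the episode above 0.012 m or angle between sled's own z axis and vertical above 0.05 rad).
It fails at once if the sled, its fence or its lever is pinched or pushed with more than 30 N (contact force between the fingers and sled above 30 N).
It fails at once if something lying on or around the sled is moved or lifted by more than 20 mm (distance of any of pencil, offcut, try_square, tape, chisel, glue, block_plane from where it was at the start of the episode above 0.02 m).
It also fails if it takes over 67 s, if anything falls off the work surface, if the arm or the gripper's body presses on something with over 40 N, if the wrist force passes 120 N, or if a joint passes its speed limit or range.

## Working session

There is one attempt and no reset: what is moved stays moved. The work goes in short steps, Python scripts to look and compute and a tool call to move; the robot and the scene stay as the last step left them, time stands still between calls to the robot, and variables do not carry over. Pictures are saved under pics/ and viewed, about 8 in all and at most 12, crops included, and the job is handed in when it is done.

Besides the shell and the picture viewer there is one more tool, called by a JSON object that holds its "method" and its "body". play_rows: Moves the arm, as the interface text tells. Its arguments: {"type":"object","properties":{"plan":{"type":"array","items":{"type":"array","items":{"type":"number"}}},"hand":{"type":"number"}},"required":["plan"]}

```bash
mkdir -p pics; cat > h.py <<'E'
import numpy as np, cv2
from workcell import *
def snap(n,f=None):
    s=snapshot(n)
    if f: cv2.imwrite('pics/'+f,s['color'])
    return s
def ray(s,uv,z):
    R=cv2.Rodrigues(np.array(s['rvec'],float))[0];t=np.array(s['tvec'],float).ravel()
    p=cv2.undistortPoints(np.array(uv,float).reshape(-1,1,2),np.array(s['mtx'],float),None).reshape(-1,2)
    d=np.c_[p,np.ones(len(p))]@R; c=-R.T@t
    return c+d*((z-c[2])/d[:,2])[:,None]
def proj(s,P):
    return cv2.projectPoints(np.array(P,float).reshape(-1,1,3),np.array(s['rvec'],float),np.array(s['tvec'],float),np.array(s['mtx'],float),None)[0].reshape(-1,2)
E
python3 - <<'E'
from h import *
a=snap('top','top1.png');b=snap('scene','scene1.png')
s=get_state();print(s)
for q in(a,b):
    R=cv2.Rodrigues(np.array(q['rvec'],float))[0];print(-R.T@np.array(q['tvec'],float).ravel(),q['mtx'][0][0])
E
```

```text
{'clock': 0.1, 'joints': array([ 1.17339945e+00,  4.91485988e-01,  1.55940029e+00,  1.70465389e-05,
        1.09172953e+00, -1.05580667e-01]), 'qvel': array([ 0.00033976, -0.00243136, -0.00344988, -0.00238533, -0.00020267,
        0.00092908]), 'effort': array([ 4.19670017e-03, -6.19450665e+01, -2.62032688e+01, -9.70076371e-05,
        2.84188667e-03, -2.48886573e-05]), 'eef_pos': array([0.17969272, 0.59840217, 0.24179038]), 'tcp_rot': array([[-4.09930821e-04, -9.57720658e-01,  2.87699450e-01],
       [-9.37570656e-04,  2.87699716e-01,  9.57720207e-01],
       [-9.99999476e-01,  1.22860468e-04, -1.01586777e-03]]), 'contact_force': array([ 0.49314974, -0.10110054, -0.17897019]), 'moment': array([ 0.01729075, -0.00060712,  0.01136397]), 'finger_gap': 0.08549570777647529}
[ 0.21046329 -0.03687697  1.54822399] 510.6630174824036
[ 1.38473241 -0.45062467  1.03295616] 520.9078130489446
```

View pics/top1.png

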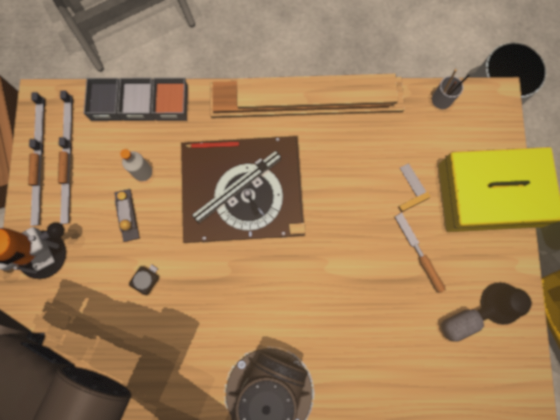

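View pics/scene1.png

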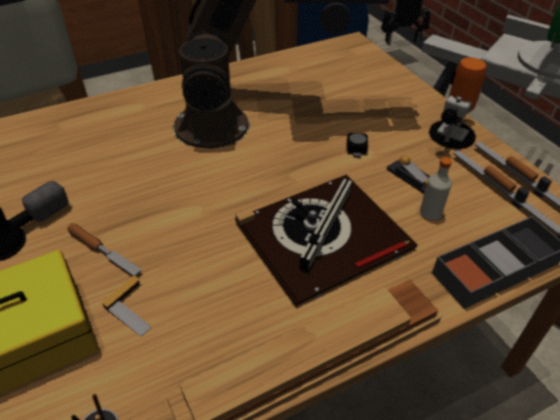

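The top view shows the sled at about (242,188) with the dial at (250,195). The fence runs from (195,217) to (278,155), so the dial is well negative, and the lever points down right of the hub. Next I'll measure the sled's pose from the board outline.

```bash
python3 - <<'E'
from h import *
s=snap('top');im=s['color']
hsv=cv2.cvtColor(im,cv2.COLOR_BGR2HSV)
# board: non-wood within roi
roi=np.zeros(im.shape[:2],np.uint8);roi[128:250,172:312]=255
wood=((hsv[...,1]>90)&(hsv[...,2]>120)).astype(np.uint8)
m=((1-wood)*255)&roi
m=cv2.morphologyEx(m,cv2.MORPH_OPEN,np.ones((5,5)))
c=max(cv2.findContours(m,0,2)[0],key=cv2.contourArea)
r=cv2.minAreaRect(c);print(r)
box=cv2.boxPoints(r);P=ray(s,box,.0215);print(P,[np.linalg.norm(P[i]-P[i-1]) for i in range(4)])
pale=((hsv[...,1]<70)&(hsv[...,2]>140)).astype(np.uint8)*255&roi
c2=np.vstack([c for c in cv2.findContours(pale,0,2)[0]])
print(cv2.minEnclosingCircle(c2))
x0,y0=175,128
cr=cv2.resize(im[y0:250,x0:312],None,fx=5,fy=4.9,interpolation=cv2.INTER_CUBIC)
cr=cv2.resize(im[y0:248,x0:312],None,fx=5,fy=5,interpolation=cv2.INTER_CUBIC)
cv2.imwrite('pics/c1.png',cr)
E
```

```text
((240.51931762695312, 189.101318359375), (99.42414093017578, 119.52391815185547), 86.33221435546875)
[[ 0.74710528  0.28562327  0.0215    ]
 [ 0.77150513 -0.08980072  0.0215    ]
 [ 0.45481905 -0.10597672  0.0215    ]
 [ 0.43253392  0.25362268  0.0215    ]] [np.float64(0.3161948427006348), np.float64(0.37621606321013534), np.float64(0.3170989301796732), np.float64(0.36028926559174174)]
((241.17247009277344, 188.8676300048828), 62.21848678588867)
```

View pics/c1.png

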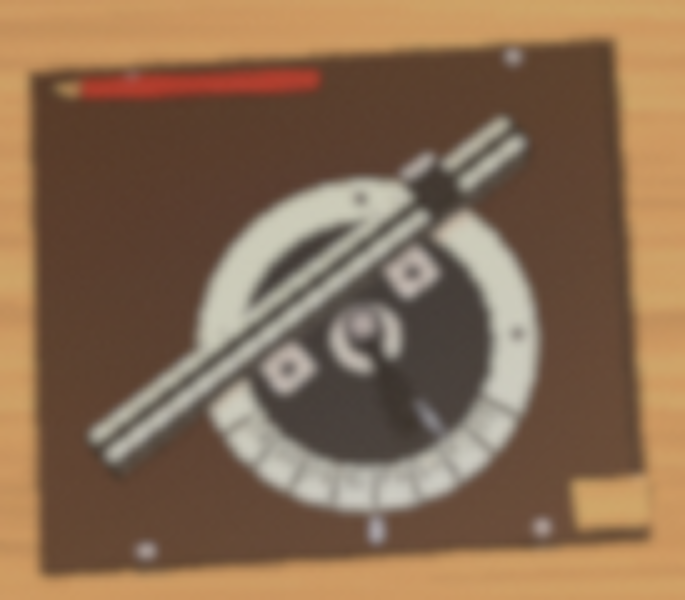

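```bash
cat >> h.py <<'E'
def kabsch(L,W):
    L=np.array(L,float)[:,:2];W=np.array(W)[:,:2]
    l=L-L.mean(0);w=W-W.mean(0)
    th=np.arctan2((l[:,0]*w[:,1]-l[:,1]*w[:,0]).sum(),(l*w).sum())
    R=np.array([[np.cos(th),-np.sin(th)],[np.sin(th),np.cos(th)]])
    o=W.mean(0)-R@L.mean(0)
    return th,o,R,np.linalg.norm(W-(L@R.T+o),axis=1)
E
python3 - <<'E'
from h import *
import workcell
print([n for n in dir(workcell) if n[0]!='_'],globals().get('nose_length'))
s=snap('top')
f=lambda p:np.array(p)/5.+[174.6,127.6]
th,o,R,e=kabsch([(.19,.205),(.19,-.165),(-.13,-.165),(-.13,.205)],ray(s,f([(33,75),(612,42),(650,538),(42,572)]),.0215))
print(th,o,e)
print('plate c',ray(s,f([(368,345)]),.0255),'tick',ray(s,f([(376,530)]),.0215))
a=ray(s,f([(98,445),(112,465),(500,125),(522,145)]),.0685)
l=(a[:,:2]-o)@R;print(l);
E
```

```text
['MotionError', 'get_state', 'nose_length', 'sign_off', 'snapshot'] 0.011
0.05730547425698332 [0.57316028 0.06130271] [0.00271267 0.00329094 0.00150602 0.00301972]
plate c [[0.57327645 0.06173066 0.0255    ]] tick [[0.45920865 0.05588489 0.0215    ]]
[[-0.06131134  0.16016295]
 [-0.07382354  0.15220868]
 [ 0.12212577 -0.08813969]
 [ 0.10864292 -0.10072235]]
```

{"method": "play_rows", "body": {"plan": [[0,-0.015,-0.012,0],[0,-0.045,-0.035,0],[0,-0.075,-0.059,0],[0,-0.105,-0.082,0],[0,-0.135,-0.106,0],[0,-0.165,-0.13,0],[0,-0.195,-0.153,0],[0,-0.225,-0.177,0],[0,-0.255,-0.2,0],[0,-0.285,-0.224,0],[0,-0.315,-0.247,0],[0,-0.34,-0.267,0]], "hand": 1}}

```text
clock: 1.2
eef_pos: [0.4297, 0.243, 0.2424]
tcp_rot: [[0.0, -0.958, 0.288], [0.0, 0.288, 0.958], [-1.0, -0.0, 0.0]]
contact_force: [0.7, -0.3, -0.5]
finger_gap: 0.0001
```

{"method": "play_rows", "body": {"plan": [[0,-0.02,-0.016,-0.1],[0,-0.045,-0.035,-0.22],[0,-0.065,-0.051,-0.34],[0,-0.085,-0.067,-0.46],[0,-0.095,-0.075,-0.58],[0,-0.097,-0.076,-0.7],[0,-0.097,-0.076,-0.82],[0,-0.097,-0.076,-0.93],[0,-0.097,-0.076,-0.985],[0,-0.097,-0.076,-0.985],[0,-0.097,-0.076,-0.985]]}}

```text
clock: 2.12
eef_pos: [0.4996, 0.1444, 0.2423]
tcp_rot: [[-0.0, -0.771, -0.637], [0.0, -0.637, 0.771], [-1.0, 0.0, 0.0]]
contact_force: [-0.4, -0.1, 0.2]
finger_gap: 0.0002
```

```bash
python3 - <<'E'
from h import *
st=get_state();print(st['clock'],st['eef_pos'],st['tcp_rot'].round(3),st['finger_gap'],st['joints'])
s=snap('wrist','w1.png');R=cv2.Rodrigues(np.array(s['rvec'],float))[0];print(-R.T@np.array(s['tvec']).ravel(),R[2],s['mtx'][0][0])
E
```

```text
2.1167 [0.49957322 0.14438408 0.24225331] [[-0.    -0.771 -0.637]
 [ 0.    -0.637  0.771]
 [-1.     0.     0.   ]] 0.00020640531096382598 [ 1.54247792e-01  3.42490919e-01  1.81355329e+00  8.35193338e-05
  9.85686098e-01 -2.10771241e+00]
[0.44373195 0.09736892 0.37356115] [ 0.22446959  0.18622458 -0.95652172] 305.710924707195
```

View pics/w1.png

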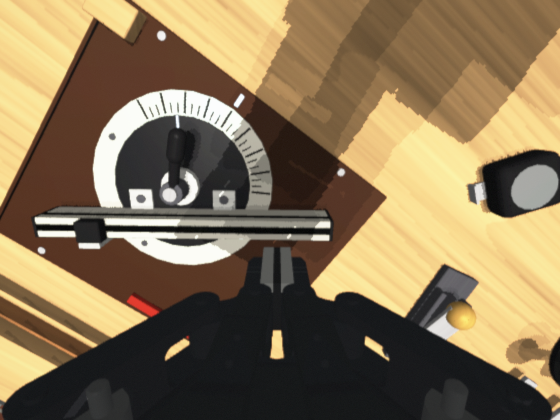

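The wrist view shows the index line tip at about (178,117), the bold tick at (239,101), the fence's upper edge at row ~210 and the fingertip at (277,250). The fingers are clear in front of the fence's left half. I'll descend while checking these numbers.

```bash
python3 - <<'E'
from h import *
s=snap('wrist')
o=np.array([.5732,.0615]);
t=ray(s,[(239,101)],.0215)[0,:2]-o; i=ray(s,[(178,117)],.0285)[0,:2]-o
f=ray(s,[(75,207),(330,212)],.0685)[:,:2]-o
ang=lambda v:np.arctan2(v[1],v[0])
print('tick',t,np.linalg.norm(t),ang(-t),'idx',np.linalg.norm(i),'d',ang(t)-ang(i))
e=f[1]-f[0];n=np.array([e[1],-e[0]])/np.linalg.norm(e);print('fence n',ang(n),'offset',f@n,'along',f@np.array([-n[1],n[0]]))
E
```

```text
tick [-0.11294994 -0.00328066] 0.11299757708269059 0.029037058487097332 idx 0.07261759222263761 d -0.6128856043411623
fence n 0.6693832892518335 offset [0.019252 0.019252] along [-0.09974815  0.16682618]
```

{"method": "play_rows", "body": {"plan": [[0.03,0,0,0],[0.06,0,0,0],[0.09,0,0,0],[0.12,0,0,0],[0.145,0,0,0],[0.165,0,0,0],[0.178,0,0,0],[0.186,0,0,0],[0.186,0,0,0]]}}

```text
clock: 2.97
eef_pos: [0.4992, 0.1444, 0.055]
tcp_rot: [[-0.002, -0.77, -0.638], [-0.0, -0.638, 0.77], [-1.0, 0.002, 0.001]]
contact_force: [-0.1, 0.2, 0.3]
finger_gap: -0.0002
```

```bash
cat >> h.py <<'E'
O=np.array([.5732,.0615]);YS=.053
def arc(ds,fx=.017,fy=.11,o=None,ys=None):
    o=O if o is None else o; ys=YS if ys is None else ys
    st=get_state();T=st['tcp_rot'];p=st['eef_pos']
    d0=ys-np.arctan2(-T[1,1],-T[0,1])
    for d in ds:
        a=ys-d;c=o+[np.cos(a)*fx-np.sin(a)*fy,np.sin(a)*fx+np.cos(a)*fy]
        v=T.T@np.r_[c-p[:2],0];print(round(d,2),v.round(4),round(d-d0,3))
E
python3 -c "
from h import *
arc([-.636],-.003);arc(np.arange(-.6,.41,.1))"
```

```text
-0.64 [-0.     -0.0014 -0.001 ] 0.003
-0.6 [-0.     -0.0254 -0.0018] 0.039
-0.5 [-0.0001 -0.0362 -0.0044] 0.139
-0.4 [-0.0001 -0.0467 -0.0082] 0.239
-0.3 [-0.0001 -0.0567 -0.0129] 0.339
-0.2 [-0.0001 -0.0663 -0.0187] 0.439
-0.1 [-0.0002 -0.0752 -0.0254] 0.539
-0.0 [-0.0002 -0.0834 -0.0329] 0.639
0.1 [-0.0002 -0.0908 -0.0412] 0.739
0.2 [-0.0002 -0.0973 -0.0502] 0.839
0.3 [-0.0003 -0.1029 -0.0598] 0.939
0.4 [-0.0003 -0.1075 -0.0699] 1.039
```

{"method": "play_rows", "body": {"plan": [[0,-0.006,0,0],[0,-0.012,-0.001,0],[0,-0.018,-0.001,0.02],[0,-0.022,-0.0015,0.03],[0,-0.0254,-0.0018,0.04],[0,-0.031,-0.003,0.09],[0,-0.036,-0.0044,0.14],[0,-0.0415,-0.0063,0.19],[0,-0.0467,-0.0082,0.24],[0,-0.052,-0.0105,0.29],[0,-0.0567,-0.0129,0.34],[0,-0.0567,-0.0129,0.34]]}}

```text
clock: 3.97
eef_pos: [0.5524, 0.171, 0.0568]
tcp_rot: [[0.001, -0.939, -0.344], [0.0, -0.344, 0.939], [-1.0, -0.001, -0.0]]
contact_force: [0.4, -0.1, 0.0]
finger_gap: -0.0002
```

```bash
python3 -c "
from h import *
print(get_state()['contact_force'])
arc(np.arange(-.2,.41,.1));snap('wrist','w2.png')"
```

```text
[ 0.37996515 -0.05587307  0.01154895]
-0.2 [ 0.     -0.0095 -0.0021] 0.098
-0.1 [ 0.     -0.0202 -0.0054] 0.198
0.0 [ 0.     -0.0304 -0.0098] 0.298
0.1 [ 0.0001 -0.0402 -0.0151] 0.398
0.2 [ 0.0001 -0.0493 -0.0214] 0.498
0.3 [ 0.0001 -0.0578 -0.0286] 0.598
0.4 [ 0.0001 -0.0656 -0.0366] 0.698
```

View pics/w2.png

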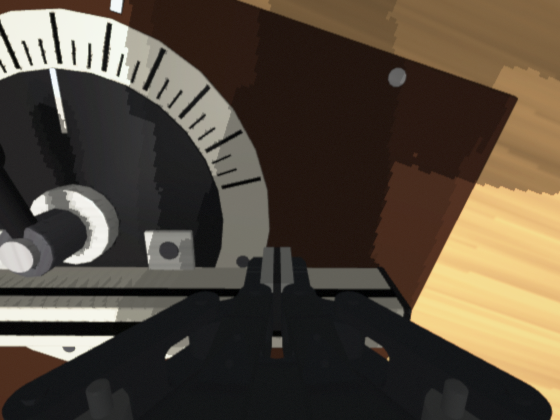

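The dial moves with the finger. The index tip at (54,70) is on the first long line right of zero, so d ≈ -0.26, about 0.035 rad ahead of the command. I'll carry on to roughly +0.43.

{"method": "play_rows", "body": {"plan": [[0,-0.005,-0.001,0.05],[0,-0.0095,-0.0021,0.1],[0,-0.015,-0.0037,0.15],[0,-0.0202,-0.0054,0.2],[0,-0.0304,-0.0098,0.3],[0,-0.0402,-0.0151,0.4],[0,-0.0493,-0.0214,0.5],[0,-0.0535,-0.025,0.55],[0,-0.0578,-0.0286,0.6],[0,-0.062,-0.0326,0.65],[0,-0.0656,-0.0366,0.7],[0,-0.0656,-0.0366,0.7]]}}

```text
clock: 5.02
eef_pos: [0.6262, 0.1588, 0.0565]
tcp_rot: [[0.001, -0.94, 0.341], [0.0, 0.341, 0.94], [-1.0, -0.001, 0.0]]
contact_force: [-0.7, -0.2, 0.3]
finger_gap: -0.0001
```

```bash
python3 -c "
from h import *
print(get_state()['contact_force'])
arc(np.arange(.4,.53,.02));snap('wrist','w3.png')"
```

```text
[-0.6653407  -0.18252593  0.3212342 ]
0.4 [ 0.     -0.0003  0.0005] -0.001
0.42 [ 0.     -0.0025  0.0001] 0.019
0.44 [ 0.     -0.0047 -0.0003] 0.039
0.46 [ 0.     -0.0069 -0.0007] 0.059
0.48 [ 0.     -0.009  -0.0012] 0.079
0.5 [ 0.     -0.0112 -0.0017] 0.099
0.52 [ 0.     -0.0133 -0.0023] 0.119
```

View pics/w3.png

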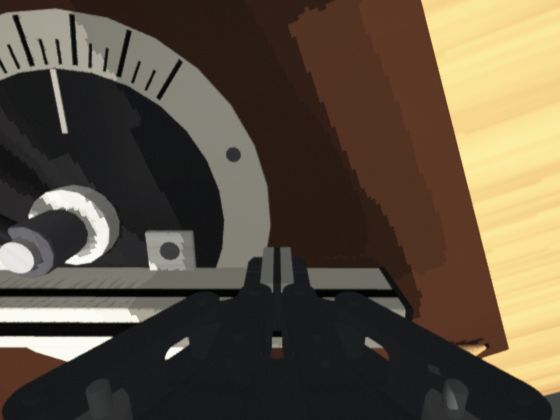

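```bash
cat >> h.py <<'E'
def dial(s,ib,lb,wt=150,bt=70):
    g=cv2.cvtColor(s['color'],cv2.COLOR_BGR2GRAY);out=[]
    for (x0,y0,x1,y1),z,f in((ib,.0285,lambda c:c>wt),(lb,.0255,lambda c:c<bt)):
        n,l,stt,_=cv2.connectedComponentsWithStats(f(g[y0:y1,x0:x1]).astype(np.uint8))
        k=1+np.argmax(stt[1:,4]);yy,xx=np.nonzero(l==k)
        P=ray(s,np.c_[xx+x0,yy+y0],z)[:,:2].astype(np.float32)
        v=cv2.fitLine(P,cv2.DIST_HUBER,0,.01,.01).ravel();
        if v[0]>0:v[:2]*=-1
        out.append((np.arctan2(v[1],v[0])%6.2832,v[2:]))
        print('n',len(P),'bbox',stt[k],'ang',out[-1][0],'len',np.ptp(P@v[:2]))
    # distance of index line from pivot and line from pivot (radial check)
    print('d - 0.5236 (lines) =',out[1][0]-out[0][0]);return out
E
python3 -c "
from h import *
s=snap('wrist')
dial(s,(45,66,75,136),(60,12,82,66))
r=lambda u,z:ray(s,[u],z)[0,:2]-O
a=r((53,69),.0285);b=r((71,65),.0255)
print(np.linalg.norm(a),np.linalg.norm(b),np.arctan2(b[1],b[0])-np.arctan2(a[1],a[0]))"
```

```text
n 398 bbox [  0   0  30  67 398] ang 2.7644112 len 0.03101796
n 232 bbox [ 10   3   8  50 232] ang 2.6700003 len 0.021242589
d - 0.5236 (lines) = -0.0944109
0.07685204685172276 0.07963341577598625 -0.08816334186542285
```

{"method": "play_rows", "body": {"plan": [[0,-0.0025,0,0.02],[0,-0.0047,-0.0003,0.04],[0,-0.0069,-0.0007,0.06],[0,-0.0085,-0.001,0.075],[0,-0.0095,-0.0013,0.085],[0,-0.0095,-0.0013,0.085],[0,-0.0095,-0.0013,0.085]]}}

```text
clock: 5.7
eef_pos: [0.6344, 0.1546, 0.0562]
tcp_rot: [[0.0, -0.908, 0.418], [0.0, 0.418, 0.908], [-1.0, -0.0, 0.0]]
contact_force: [-1.9, -1.3, 0.6]
finger_gap: -0.0001
```

```bash
python3 -c "
from h import *
s=snap('wrist','w4.png')
dial(s,(45,66,75,136),(40,12,70,66))
im=cv2.resize(s['color'][0:240,0:300],None,fx=2.5,fy=2.5);cv2.imwrite('pics/w4c.png',im)"
```

```text
n 386 bbox [  0   0  30  67 386] ang 2.6636558 len 0.031171054
n 242 bbox [  9   0  13  51 242] ang 2.6752286 len 0.021277338
d - 0.5236 (lines) = 0.011572838
```

View pics/w4c.png

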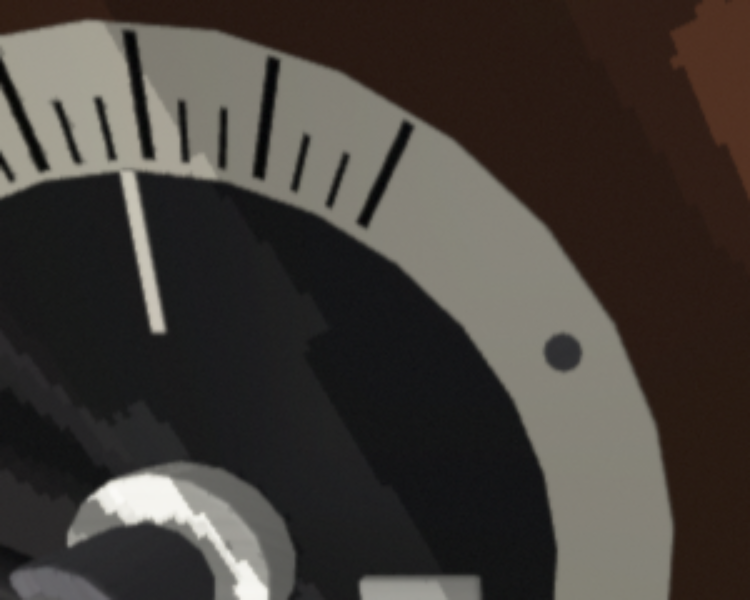

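```bash
python3 -c "
from h import *
s=snap('wrist')
q=lambda x,y,z:ray(s,[((x+.5)/2.5-.5,(y+.5)/2.5-.5)],z)[0,:2]
it,ii=q(127,172,.0285),q(158,332,.0285)
print('idxlen',np.linalg.norm(it-ii))
u=(it-ii)/np.linalg.norm(it-ii);piv=it-.0775*u;print('pivot by index',piv)
L={60:((364,225),(409,124)),45:((260,178),(274,58)),30:((149,158),(129,32)),15:((43,169),(2,60))}
W=[];B=[]
for a,(i,o_) in L.items():
  for p,r in((i,.0815),(o_,.1035)):
    W.append(q(*p,.0255));t=np.radians(a);B.append((-r*np.cos(t),r*np.sin(t)))
th,o,R,e=kabsch(B,W);print('fit sled',th,o,e*1000)
for p in(it,ii):
  l=R.T@(p-o);print(np.linalg.norm(l),np.arctan2(l[1],-l[0]))
v=R.T@u;print('dir',np.arctan2(v[1],-v[0]))"
```

```text
idxlen 0.02980840187032728
pivot by index [0.57478017 0.06371021]
fit sled 0.06590005206069163 [0.57680126 0.06409767] [0.55395775 1.04768652 0.37937727 0.40867688 0.58903796 0.04257428
 0.85654536 2.75902299]
0.07917610554204804 0.4878795946218965
0.049373256763851917 0.4786774271489446
dir 0.5031220138680847
```

{"method": "play_rows", "body": {"plan": [[0,0.008,0,0],[0,0.02,0,0],[-0.03,0.02,0,0],[-0.06,0.02,-0.02,0],[-0.09,0.02,-0.04,0],[-0.12,0.02,-0.06,0],[-0.13,0.02,-0.08,0],[-0.13,0.02,-0.1,0],[-0.13,0.02,-0.11,0],[-0.13,0.02,-0.11,0],[-0.13,0.02,-0.11,0]]}}

```text
clock: 6.72
eef_pos: [0.5701, 0.0632, 0.1861]
tcp_rot: [[0.0, -0.908, 0.419], [0.0, 0.419, 0.908], [-1.0, 0.0, 0.0]]
contact_force: [0.4, -1.1, 0.5]
finger_gap: 0.0001
```

```bash
python3 -c "
from h import *
s=snap('wrist','w5.png');print(get_state()['eef_pos'])"
```

```text
[0.57024281 0.06362553 0.1859157 ]
```

View pics/w5.png

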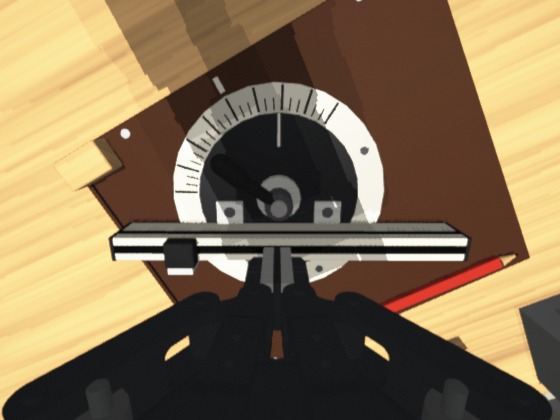

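```bash
cat >> h.py <<'E'
def dial2(s,boxes,ibox):
    g=cv2.cvtColor(s['color'],cv2.COLOR_BGR2GRAY)
    def w(b,z,inv):
        x0,y0,x1,y1=b;c=g[y0:y1,x0:x1].astype(float);bg=np.median(c,1)[:,None]
        k=np.clip((bg-c if inv else c-bg)-20,0,None);yy=np.arange(y1-y0)
        ok=k.sum(1)>20;xx=(k*np.arange(x1-x0)).sum(1)[ok]/k.sum(1)[ok]
        P=ray(s,np.c_[xx+x0,yy[ok]+y0],z)[:,:2];return P
    A=w(boxes,.0255,True);B=w(ibox,.0285,False)
    f=lambda P:cv2.fitLine(P.astype(np.float32),cv2.DIST_HUBER,0,.01,.01).ravel().astype(float)
    a,b=f(A),f(B);a[:2]*=-np.sign(a[0]);b[:2]*=-np.sign(b[0])
    tip=b[2:]+b[:2]*((B-b[2:])@b[:2]).max();n=np.array([-a[1],a[0]])
    off=(tip-a[2:])@n
    print('len',np.ptp(A@a[:2]),np.ptp(B@b[:2]),'by offset',off/.0775,'by angle',np.arctan2(b[1],b[0])-np.arctan2(a[1],a[0]),'pivot',tip-.0775*b[:2])
E
python3 -c "
from h import *
s=snap('wrist')
dial2(s,(276,86,287,109),(272,115,285,146))
im=cv2.resize(s['color'][75:155,210:350],None,fx=5,fy=5,interpolation=cv2.INTER_CUBIC);cv2.imwrite('pics/w5c.png',im)"
```

```text
len 0.01868748567202433 0.026764593490662625 by offset 0.030462157358714156 by angle 0.043048070344417155 pivot [0.57672773 0.06325484]
```

View pics/w5c.png

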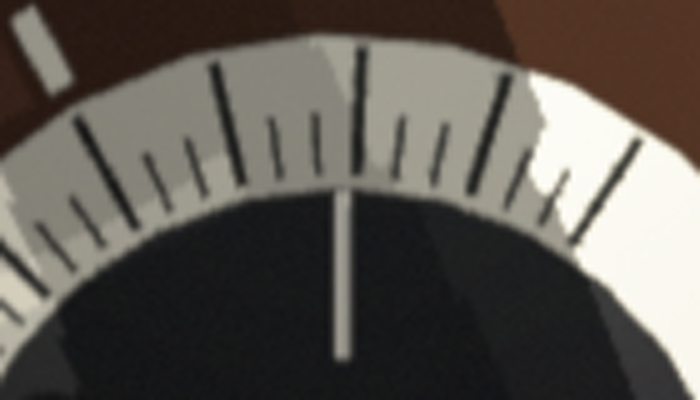

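The index is about 15 px (of 39 px per 5°) short of the 30° line, so d ≈ 0.49. It needs about +0.034 rad, which is 3.8 mm at the finger.

{"method": "play_rows", "body": {"plan": [[0,0,0.02,0],[0,0,0.05,0],[0,0,0.08,0],[0.02,0,0.1,0],[0.05,0,0.11,0],[0.08,0,0.11,0],[0.11,0,0.11,0],[0.13,0,0.11,0],[0.13,-0.006,0.11,0.01],[0.13,-0.012,0.11,0.02],[0.13,-0.017,0.11,0.03],[0.13,-0.02,0.11,0.035]]}}

```text
clock: 7.82
eef_pos: [0.6356, 0.1546, 0.0578]
tcp_rot: [[0.002, -0.892, 0.451], [0.0, 0.451, 0.892], [-1.0, -0.002, 0.001]]
contact_force: [-3.5, 1.7, 0.7]
finger_gap: 0.0001
```

{"method": "play_rows", "body": {"plan": [[0,-0.001,0,0],[0,-0.002,0,0],[0,-0.003,0,0],[0,-0.0038,0,0],[0,-0.0038,0,0],[0,-0.0038,0,0],[0,0.004,0,0],[0,0.016,0,0],[-0.03,0.016,0,0],[-0.06,0.016,-0.02,0],[-0.09,0.016,-0.04,0],[-0.12,0.016,-0.06,0]]}}

```text
clock: 8.82
eef_pos: [0.5913, 0.1084, 0.1771]
tcp_rot: [[-0.001, -0.894, 0.449], [-0.0, 0.449, 0.894], [-1.0, 0.001, -0.0]]
contact_force: [-0.4, -0.5, 1.0]
finger_gap: -0.0002
```

{"method": "play_rows", "body": {"plan": [[-0.01,0,-0.02,0],[-0.01,0,-0.04,0],[-0.01,0,-0.05,0],[-0.01,0,-0.05,0],[-0.01,0,-0.05,0]]}}

```text
clock: 9.23
eef_pos: [0.5702, 0.0639, 0.1859]
tcp_rot: [[-0.0, -0.893, 0.451], [0.0, 0.451, 0.893], [-1.0, 0.001, 0.0]]
contact_force: [0.3, 0.9, -0.4]
finger_gap: 0.0
```

```bash
python3 -c "
from h import *
s=snap('wrist','w6.png')
im=cv2.resize(s['color'][60:235,180:380],None,fx=4,fy=3.4286,interpolation=cv2.INTER_CUBIC)
im=cv2.resize(s['color'][70:220,180:380],None,fx=4,fy=4,interpolation=cv2.INTER_CUBIC)
cv2.imwrite('pics/w6c.png',im)"
```

```text
(no output)
```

View pics/w6c.png

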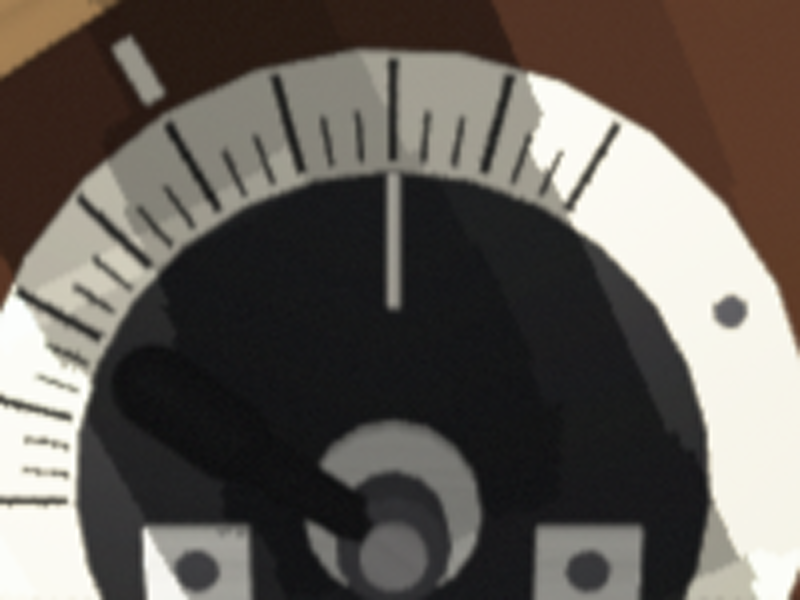

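The index (x≈394) and the 30° line (x≈392) are now collinear within about 0.2°, and the lever is still open. Next I'll put the finger behind the lever, between the grip and the fence.

{"method": "play_rows", "body": {"plan": [[0,-0.006,-0.028,0],[0,-0.012,-0.0575,0],[0,-0.012,-0.0575,0],[0.02,-0.012,-0.0575,0],[0.045,-0.012,-0.0575,0],[0.065,-0.012,-0.0575,0],[0.08,-0.012,-0.0575,0],[0.09,-0.012,-0.0575,0],[0.1,-0.012,-0.0575,0],[0.108,-0.012,-0.0575,0],[0.115,-0.012,-0.0575,0],[0.115,-0.012,-0.0575,0]]}}

```text
clock: 10.28
eef_pos: [0.555, 0.007, 0.0702]
tcp_rot: [[-0.001, -0.893, 0.45], [0.0, 0.45, 0.893], [-1.0, 0.001, -0.0]]
contact_force: [-0.3, 0.7, -0.7]
finger_gap: -0.0001
```

```bash
python3 -c "
from h import *
s=snap('wrist','w7.png');print(get_state()['eef_pos'],get_state()['contact_force'])"
```

```text
[0.55521439 0.00694191 0.07097092] [-0.41623073 -0.44637164 -0.4469514 ]
```

View pics/w7.png

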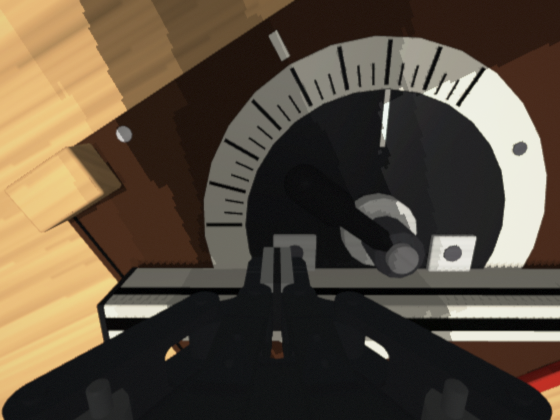

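The wrist view shows the fingertip (277,250) clear in front of the fence and behind the lever grip (320,190), with no contact force. I'll push the lever in an arc.

{"method": "play_rows", "body": {"plan": [[0,0.005,0,0],[0,0.011,0,0],[0,0.019,0.001,0],[0,0.0265,0.003,0],[0,0.034,0.006,0],[0,0.0406,0.01,0],[0,0.047,0.015,0],[0,0.0524,0.021,0],[0,0.057,0.027,0],[0,0.061,0.034,0],[0,0.064,0.041,0],[0,0.0658,0.049,0]]}}

```text
clock: 11.33
eef_pos: [0.5184, 0.081, 0.0712]
tcp_rot: [[-0.001, -0.893, 0.45], [0.0, 0.45, 0.893], [-1.0, 0.0, -0.0]]
contact_force: [0.1, -1.8, -0.0]
finger_gap: 0.0001
```

{"method": "play_rows", "body": {"plan": [[0,0.0005,0.003,0],[0,0.001,0.0065,0],[0,0.001,0.009,0],[0,0.001,0.011,0],[0,0.001,0.012,0],[0,0.001,0.012,0]]}}

```text
clock: 11.83
eef_pos: [0.5231, 0.0914, 0.0713]
tcp_rot: [[-0.0, -0.893, 0.45], [0.0, 0.45, 0.893], [-1.0, 0.0, 0.0]]
contact_force: [-0.5, -0.0, -0.5]
finger_gap: 0.0002
```

{"method": "play_rows", "body": {"plan": [[0,-0.0003,0.001,0],[0,-0.0006,0.002,0],[0,-0.001,0.003,0],[0,-0.001,0.003,0]]}}

```text
clock: 12.17
eef_pos: [0.5254, 0.0936, 0.0713]
tcp_rot: [[0.0, -0.893, 0.45], [0.0, 0.45, 0.893], [-1.0, -0.0, 0.0]]
contact_force: [-0.6, -0.8, -1.4]
finger_gap: -0.0003
```

```bash
python3 -c "
from h import *
s=snap('wrist','w8.png');print(get_state()['eef_pos'],get_state()['contact_force'])"
```

```text
[0.52535761 0.09361946 0.07129156] [-0.58200323  0.52813772 -1.2480403 ]
```

View pics/w8.png

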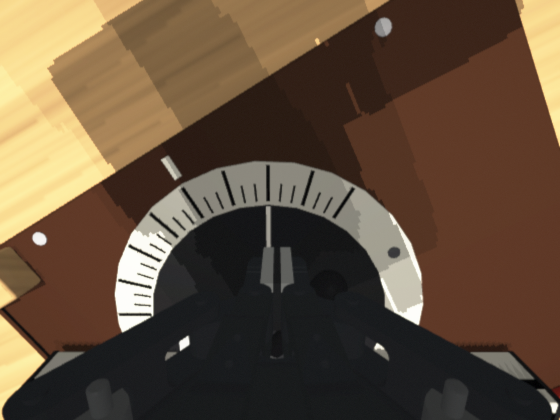

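The index still sits on the 30° line (268,205), and the grip's round end shows at (328,285) beside the fingers. I'll check its angle and keep pushing in small steps until the force rises at the stop.

```bash
python3 -c "
from h import *
s=snap('wrist');p=ray(s,[(328,285)],.078)[0,:2]-np.array([.5767,.0635]);print(p,np.linalg.norm(p))
a=np.arctan2(p[1],p[0])-.06;print('left of zero deg',np.degrees(np.pi-a))"
```

```text
[-0.03760727  0.05090189] 0.06328751107808533
left of zero deg 56.980067025315996
```

{"method": "play_rows", "body": {"plan": [[0,-0.0005,0.001,0],[0,-0.001,0.002,0],[0,-0.0015,0.003,0],[0,-0.0015,0.003,0]]}}

```text
clock: 12.6
eef_pos: [0.5264, 0.0948, 0.071]
tcp_rot: [[-0.004, -0.893, 0.45], [-0.001, 0.45, 0.893], [-1.0, 0.003, -0.003]]
contact_force: [-9.0, -11.3, 4.1]
finger_gap: -0.0003
```

The force rose to 15 N and motion stalled, so the lever is at its stop. Now I'll back off, rise clear and check.

{"method": "play_rows", "body": {"plan": [[0,0.001,-0.003,0],[0,0.003,-0.008,0],[0,0.006,-0.016,0],[-0.02,0.006,-0.016,0],[-0.05,0.006,-0.016,0],[-0.08,-0.01,-0.016,0],[-0.11,-0.03,-0.016,0],[-0.115,-0.05,-0.012,0],[-0.115,-0.057,-0.009,0],[-0.115,-0.057,-0.009,0],[-0.115,-0.057,-0.009,0]]}}

```text
clock: 13.52
eef_pos: [0.5736, 0.0619, 0.1849]
tcp_rot: [[-0.003, -0.893, 0.45], [0.0, 0.45, 0.893], [-1.0, 0.002, -0.001]]
contact_force: [0.0, -0.1, -0.2]
finger_gap: 0.0
```

```bash
python3 - <<'E'
from h import *
print(get_state()['eef_pos'],get_state()['contact_force'])
s=snap('wrist','w9.png')
P=np.array([.5767,.0635]);ys=.06
def pt(a,r,z):
    t=np.pi+ys-np.radians(a); return [P[0]+r*np.cos(t),P[1]+r*np.sin(t),z]
g=cv2.cvtColor(s['color'],cv2.COLOR_BGR2GRAY)
# circular profiles: plate at r=.085 (all lines), r=.098 (long only), index at r=.070
A=np.arange(-10,65,.25)
def prof(r,z):
    q=proj(s,[pt(a,r,z) for a in A]).astype(np.float32)
    return cv2.remap(g,q[:,0].copy(),q[:,1].copy(),1).astype(float)[:,0]
def peaks(v,sg):
    v=sg*(v-cv2.medianBlur(v.astype(np.uint8).reshape(-1,1),5)*0-cv2.GaussianBlur(v.reshape(-1,1),(1,61),12)[:,0])
    return [(float(A[i]),int(v[i])) for i in range(3,len(v)-3) if v[i]==v[i-3:i+4].max() and v[i]>18]
for r in(.084,.088,.098):print(r,peaks(prof(r,.0255),-1))
for r in(.055,.065,.075):print('idx',r,peaks(prof(r,.0285),1))
# lever grip height profile
B=prof(.063,.078);print('grip dark',[(a,int(b)) for a,b in zip(A[::8],B[::8])][15:])
E
```

```text
[0.57360196 0.06193862 0.18490668] [ 0.01884633 -0.11682583 -0.16144536]Traceback (most recent call last):
  File "<stdin>", line 16, in <module>
  File "<stdin>", line 15, in peaks
ValueError: The truth value of an array with more than one element is ambiguous. Use a.any() or a.all()
```

```bash
python3 - <<'E'
from h import *
s=snap('wrist')
P=np.array([.5767,.0635]);ys=.06
def pt(a,r,z):
    t=np.pi+ys-np.radians(a); return [P[0]+r*np.cos(t),P[1]+r*np.sin(t),z]
g=cv2.cvtColor(s['color'],cv2.COLOR_BGR2GRAY)
A=np.arange(-10,80,.25)
def prof(r,z):
    q=proj(s,[pt(a,r,z) for a in A]).astype(np.float32)
    return cv2.remap(g,q[:,0].copy(),q[:,1].copy(),1).astype(float).ravel()
def peaks(v,sg):
    v=sg*(v-cv2.GaussianBlur(v.reshape(-1,1),(1,61),12).ravel())
    return [(float(A[i]),int(v[i])) for i in range(3,len(v)-3) if v[i]==v[i-3:i+4].max() and v[i]>18]
for r in(.086,.098):print(r,peaks(prof(r,.0255),-1))
for r in(.055,.065,.075):print('idx',r,peaks(prof(r,.0285),1))
B=prof(.055,.075);print('grip',[(float(a),int(b)) for a,b in zip(A[::8],B[::8])][22:])
E
```

```text
0.086 [(-9.25, 36), (-4.5, 38), (0.5, 71), (5.5, 47), (10.25, 40), (15.25, 71), (20.0, 48), (25.0, 53), (29.75, 83), (34.75, 49), (39.5, 52), (44.5, 84), (49.5, 72), (54.25, 61), (59.25, 119)]
0.098 [(0.5, 77), (15.25, 75), (29.75, 92), (44.75, 99), (48.5, 25), (59.5, 143)]
idx 0.055 [(30.0, 74)]
idx 0.065 [(30.0, 81)]
idx 0.075 [(30.25, 85)]
grip [(34.0, 22), (36.0, 22), (38.0, 22), (40.0, 23), (42.0, 23), (44.0, 23), (46.0, 23), (48.0, 22), (50.0, 18), (52.0, 16), (54.0, 16), (56.0, 18), (58.0, 17), (60.0, 19), (62.0, 18), (64.0, 20), (66.0, 18), (68.0, 23), (70.0, 27), (72.0, 27), (74.0, 27), (76.0, 27), (78.0, 27)]
```

```bash
python3 -c "
from h import *
print(sign_off(),get_state()['clock'])"
```

```text
the job is handed in; nothing more can be done
the job is handed in; nothing more can be done
```

The mitre sled is set and the job is handed in. The index line stands on the 30° left line and the clamp lever is at its stop. I pushed the fence's left half round with the closed fingertips, corrected the dial once by about 0.034 rad, then pushed the lever clockwise until it stalled.

**Dial:** with the arm lifted clear, the last wrist image put the index at about 30.1° and the 30° line at 29.75° on the same measured scale. That is about 0.3° past the line, and the limit is 1.7°.

**Lever:** it points about 59° left of zero, so it is within 0.02 rad of its stop. It stalled at about 15 N; the other forces I read were 4 N or less.

**Time and contact:** the last move ended at 13.5 s of the 67 s allowed, and the tool read no contact force at hand-in.

**Disagreements and gaps:**
- The first oblique wrist view gave dial estimates from 0.488 to 0.535 rad. I settled this with a view straight along the index line, which showed it about 0.034 rad short.
- The top and wrist cameras put the pivot 3 to 4 mm apart.
- I did not measure the sled's displacement, or recheck the loose items, at the end.

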